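Feed a slide carrier under the guard of a UV curing station with a push stick

ROBOT

A 7-joint arm with a two-finger parallel gripper is mounted at the origin on the work surface. World frame = base frame: x ahead of the robot, y to its left, z up, the work surface at z = 0. Lengths are in mm, angles in rad, forces in N, time in s.
With the tool pointing down it reaches from about 425 to 1025 mm from the base axis. Payload 9.4 kg.
Tool frame: the origin (TCP) lies on the centre line of the jaws, within the pads' length; the fingertips stand 17 mm ahead of it and the grasp point (between the pads) lies 2 mm behind it (bot.tip_extent is the z of the fingertips in the tool frame, in mm); z points along the fingers, y is the direction in which the jaws open and shut (so a half turn about z gives the same grasp; the last joint's range is limited). The gripper opens to 93 mm and grips with 3 to 60 N. Pads are 15 mm wide; open, the fingers measure 128 mm over their backs; the gripper's body (75 mm by 188 mm) begins 65 mm behind the grasp point.
Start: joints at [-1.335, 0.599, -0.003, 1.599, 0.002, 0.943, -0.08], TCP at [223.104, 689.818, 235.618] pointing down, gripper open.
Joint ranges: [-2.57, 2.57], [-0.35, 1.97], [-1.29, 1.29], [0.11, 2.56], [-1.05, 4.19], [0.11, 1.86], [-2.63, 2.63]. Speed limits (rad/s): [2.22, 2.22, 3.01, 3.01, 3.14, 3.14, 3.14].

INTERFACE

Orientations are given as a unit quaternion [x, y, z, w].
In Python, from rig import monitor, optics, order, bot gives the robot as it stands.
- The arm moves only by the shell command python3 -m handwheel 'ROWS' [FORCE]. ROWS is JSON, a list of rows, each a list of 3 entries, a list of its own where there are three numbers: the finger opening in m, from 0 to 0.093, then the shift along the tool's x, y, z in m, then the turn, a rotation vector about the tool's x, y, z in rad. A call has 1 to 10 rows; each row shifts and turns the commanded pose from where the row before left it, along the tool's axes as they then stand; what a row does not reach is not made up. A row lasts 1/12 s, in which the tool goes at most 41.7 mm and 7.16 degrees, less where a joint would pass 70% of its speed; a pose out of reach is approached as far as the arm can. A call with a gripper value outside its range is refused whole. The fingers move at their own pace and stop on an object; FORCE is the grip in N (left out, the last holds). Time passes only in rows, so rows that do not move let the fingers close. It gives the time, the measured TCP pose, the force and the opening at its end, in the units of the state.
- monitor.get_state(): the state, without advancing time (a new reading comes with each control period).
- optics.grab_frame(name): name is "scene" or "top" or "wrist"; returns a dict with "pixels" (480x640x3 uint8, red, green, blue), "fx", "fy", "cx", "cy" (pixels), "dist_coeffs" ([k1, k2, p1, p2, k3] as OpenCV has them; the pictures are not rectified), "view" (4x4, takes a point from world to camera coordinates). Camera axes: x right, y down, z forward; pixel columns grow to the right and rows downward; lengths in mm; the calibration is good to about 2 mm. A picture is of the moment at which its call begins. There is no depth.
- order.hand_in(): hands the job in, once; it reports no verdict.
The state is a dict: "time_s": time; "joints": joint angles; "joint_vel": joint speeds; "effort": joint torques, N m; "tcp_pos": TCP position; "ee_rot": TCP orientation; "force": force on the tool from outside, world axes, zero at the start; "ft_torque": the same for the moment, N m; "grip_width": finger opening in mm.
Only numpy, scipy, OpenCV 4.12 (cv2) and the standard library are available. Lean on these libraries where they do the work, as an engineer would, in place of code of your own. Each camera call takes 0.05 s, during which the arm holds its last target.

TASK

Take the wooden push stick from its mat and use it to push the white slide carrier along the bed and through the low slot under the lamp housing of the curing station, until the whole carrier has come out beyond the housing. Only the stick may touch the carrier; keep the hand and arm off the station. Then draw the stick back out and lay it down again on its mat, standing on its sole, without shifting the jars and the vial.

Things in the scene. Friction and masses are not known exactly. Their poses are not given: they have to be found in the camera images.
- station: Grey and metal UV curing station fixed to the bench, 380 x 130 x 190 mm. Origin on the bench, on its centre line; x = feed direction (roughly to the robot's left), z up. Bed: top 12 mm above the bench, x -110 to 270 mm. Fences along its length, tops at 30 mm, leave a channel 70 mm wide about y = 0. Stop lip (top at 30 mm) at x 260. Stands nearer to or farther from the robot than the mat.
- slot (a point): Mid-width of the slot's mouth, on the bed: station x 120 mm, 12 mm above the bench, axes as the station's. The slot is 70 mm wide, 36 mm high, 40 mm deep (x 120 to 160) under the lamp housing, a box 130 mm wide that rises to 190 mm above the bench.
- shield_edge (a point): Middle of the lower edge of the clear shield (dark bar along it) that juts 50 mm back from the housing over the infeed: station x 70 mm, 180 mm above the bench, 130 mm wide. While pushing, the stick's handle comes beneath it, where an upright hand would hit it: lean the hand back (top towards -x) by 30 to 45 degrees.
- carrier_mid (a point): Centre of the slide carrier: loose white plastic slab with three glass slides on top, 64 mm long (x), 62 mm wide, 22 mm high, 0.15 to 0.31 kg, lying on the bed between the fences before the slot; point 11 mm above its underside. Only friction (up to about 3 N) holds it. It is wholly beyond the housing when this point is 192 mm or more along the station's x.
- stick_grip (a point): Grip point of the plywood push stick (0.13 kg), in its handle, 58 mm above the underside; x towards the nose, z up. Sole: 130 x 36 x 20 mm, from 40 mm behind this point to 90 mm ahead. Handle: bar 18 mm thick (y), 28 mm deep, leaning back 40 degrees (top to -x), ending 32 mm up the bar from here. Pinch it across the 18 mm with the hand leaning likewise.
- stick_nose (a point): Centre of the stick's flat nose face: 90 mm ahead of the grip point, 10 mm above the underside.
- stick_sole (a point): Centre of the stick's underside, 25 mm ahead of the grip point and 58 mm below it.
- mat: Dark rubber mat fixed to the bench, 220 mm (x) by 100 mm (y), 2 mm thick; origin at the centre of its underside. The stick starts on it, nose roughly to the robot's left.
- jar_a: Bystander: specimen jar with a red lid, 56 mm across, 75 mm high, loose, past the nose end of the mat. Origin at the centre of its underside.
- jar_b: Bystander: the second such jar.
- vial: Bystander: amber glass vial with a black cap, 38 mm across, 85 mm high, loose, past the jars. Origin at the centre of its underside.
There are look-alikes about, which are no part of the job. Of the things that look like the part that bears stick_grip, the middle-sized one is meant.

How it is judged (in metres and radians):
On the way, in this order (a step that is already met when the one before it is completed fails the run):
1. the stick's nose is in the slot, behind the carrier (x of stick_nose in the frame of station between 0.124 and 0.16 m and y of stick_nose in the frame of station between -0.03 and 0.03 m and z of stick_nose in the frame of station below 0.048 m and x of carrier_mid in the frame of station above 0.15 m), for 0.05 s.
2. the whole carrier is beyond the housing, on the bed (x of carrier_mid in the frame of station between 0.192 and 0.235 m and y of carrier_mid in the frame of station between -0.012 and 0.012 m and z of carrier_mid in the frame of station between 0.018 and 0.028 m and angle between the x axis of carrier_mid and the x axis of station, either way round below 0.15 rad), for 0.2 s.
3. the stick stands on its mat again (horizontal distance between stick_sole and mat below 0.07 m and height (world z) of stick_grip between 0.054 and 0.066 m and angle between stick_grip's own z axis and vertical below 0.12 rad and linear speed of stick below 0.02 m/s), for 0.2 s.
At the end, for the whole second after the job is handed in: Carrier flat and at rest on the bed, its centre 192 to 235 mm along the station's x, within 12 mm of the centre line, square to 0.15 rad; stick at rest, standing on its sole (tilt under 0.12 rad), sole centre within 70 mm of the mat's centre, grip 54 to 66 mm high (all of step 2 and all of step 3 and linear speed of carrier below 0.02 m/s); the robot touches nothing.
It fails at once if the hand or arm touches the carrier (contact force between any of the fingers, the arm and carrier above 0.5 N).
It fails at once if the hand or arm bumps the station (over 8 N) (contact force between any of the fingers, the arm and station above 8 N).
It fails at once if a jar or the vial is shifted by more than 20 mm or tipped (distance of any of jar_a, jar_b, vial from where it was at the start of the episode above 0.02 m or angle between any of jar_a, jar_b, vial's own z axis and vertical above 0.4 rad).
It also fails if it takes over 48 s, if anything falls off the work surface, if the arm or the gripper's body presses on something with over 40 N, if the wrist force passes 120 N, or if a joint passes its speed limit or range.

## Working session

There is one attempt and no reset: what is moved stays moved. The work goes in short steps, Python scripts to look and compute and a shell command to move; the robot and the scene stay as the last step left them, time stands still between calls to the robot, and variables do not carry over. Pictures are saved under pics/ and viewed, and the job is handed in when it is done.

```bash
ls; mkdir -p pics; cat > h.py <<'E'
import numpy as np, cv2
from rig import monitor, optics, order, bot
def cam(n,save=None):
    f=optics.grab_frame(n)
    if save: cv2.imwrite('pics/'+save+'.png',f['pixels'][:,:,::-1])
    return f
def K(f): return np.array([[f['fx'],0,f['cx']],[0,f['fy'],f['cy']],[0,0,1.]])
def ray(f,uv):
    p=cv2.undistortPoints(np.array(uv,float).reshape(-1,1,2),K(f),np.array(f['dist_coeffs'],float)).reshape(-1,2)
    V=np.array(f['view']);R=V[:3,:3];t=V[:3,3]
    d=np.c_[p,np.ones(len(p))]@R
    return -R.T@t,d
def plane(f,uv,z):
    c,d=ray(f,uv); return c+d*((z-c[2])/d[:,2])[:,None]
def proj(f,P):
    V=np.array(f['view']);return cv2.projectPoints(np.array(P,float).reshape(-1,1,3),cv2.Rodrigues(V[:3,:3])[0],V[:3,3],K(f),np.array(f['dist_coeffs'],float))[0].reshape(-1,2)
E
python3 - <<'E'
from h import *
print(monitor.get_state())
for n in ('scene','top','wrist'):
    f=cam(n,n+'0'); V=np.array(f['view']);print(n,f['fx'],f['cx'],-V[:3,:3].T@V[:3,3],V[:3,:3].round(3).tolist(),f['dist_coeffs'])
E
```

```text
pics
{'time_s': 0.0, 'joints': array([-1.33466927,  0.60013318, -0.00254315,  1.6001018 ,  0.00182121,
        0.94288514, -0.0797872 ]), 'joint_vel': array([-0.0003868 ,  0.00087936,  0.00065412, -0.00037243,  0.00041381,
        0.00070812, -0.00064106]), 'effort': array([-7.16256873e-04, -7.65055561e+01,  1.49768863e+00, -2.52354938e+01,
       -5.22696041e-02,  1.67905481e-02,  1.57851796e-04]), 'tcp_pos': array([223.000895  , 689.38499324, 234.76415336]), 'ee_rot': array([ 1.55735158e-01,  9.87798552e-01, -7.61744482e-04, -4.04258555e-05]), 'force': array([-0.94259421,  0.15452886,  0.10788707]), 'ft_torque': array([-0.00342058, -0.01444991, -0.04112531]), 'grip_width': 93.01761074239498}
scene 456.72815381390353 320.07198845597503 [988.04195264 409.73608931 823.92601878] [[-0.64, 0.769, -0.002], [0.562, 0.466, -0.683], [-0.524, -0.438, -0.73]] [-0.01464143  0.          0.          0.          0.        ]
top 622.9547832793692 325.39563558590936 [ 417.2638095   -30.66333705 1274.07200859] [[0.004, -1.0, -0.026], [-0.996, -0.002, -0.091], [0.09, 0.026, -0.996]] [-0.17635208  0.          0.          0.          0.        ]
wrist 368.5710006406673 321.1313397504744 [153.03146778 712.56058001 383.20070715] [[0.307, 0.952, -0.001], [0.917, -0.295, 0.27], [0.256, -0.084, -0.963]] [-0.01215888  0.          0.          0.          0.        ]
```

View pics/scene0.png

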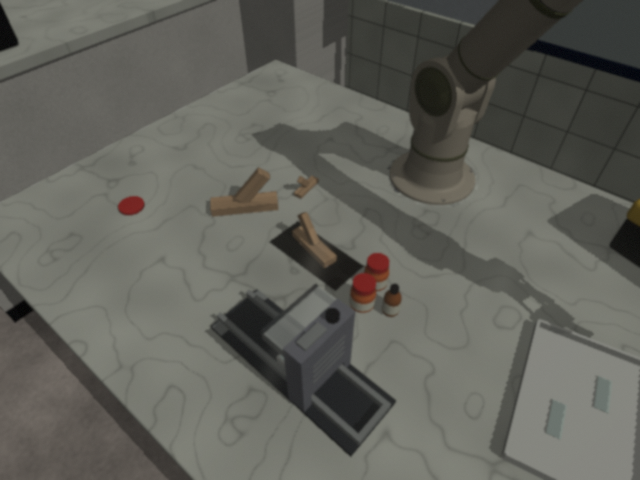

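View pics/top0.png

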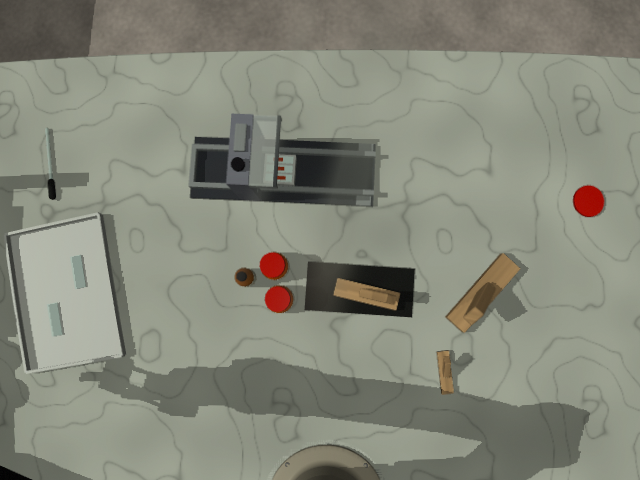

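View pics/wrist0.png

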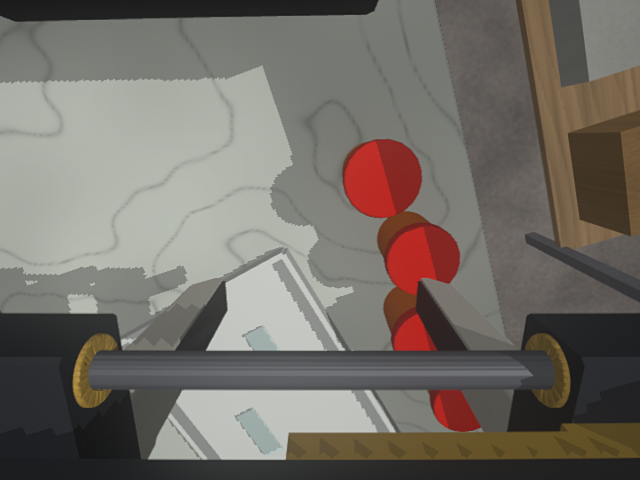

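The scene picture shows the station at about (300,370), with the mat and stick at (316,250). In the top picture there are three stick-like things:
- Large, about (480,293), off the mat.
- Middle, about (366,293), on the mat.
- Small, about (446,372), off the mat.

The middle-sized one on the dark mat fits the description. Next is an enlarged crop to confirm it.

```bash
python3 - <<'E'
import cv2
a=cv2.imread('pics/top0.png')
cv2.imwrite('pics/topA.png',cv2.resize(a[240:340,290:490],None,fx=4,fy=4,interpolation=cv2.INTER_CUBIC))
cv2.imwrite('pics/topB.png',cv2.resize(a[100:220,180:400],None,fx=3.6,fy=3.6,interpolation=cv2.INTER_CUBIC))
a=cv2.imread('pics/scene0.png')
cv2.imwrite('pics/scA.png',cv2.resize(a[200:460,200:410],None,fx=2.3,fy=2.3,interpolation=cv2.INTER_CUBIC))
E
```

```text
(no output)
```

View pics/topA.png

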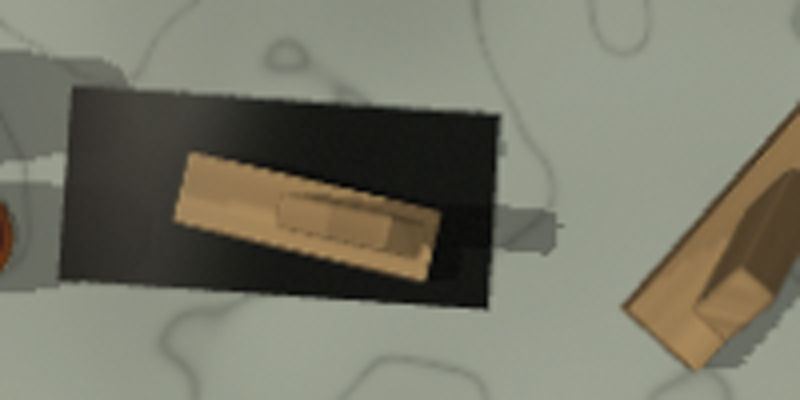

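View pics/topB.png

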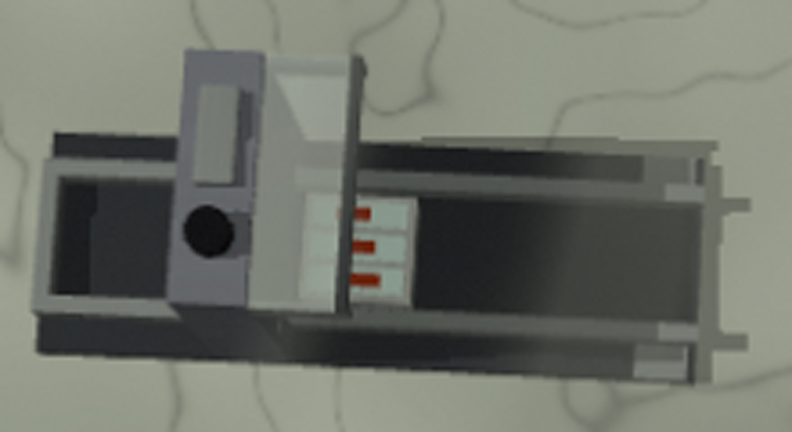

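View pics/scA.png

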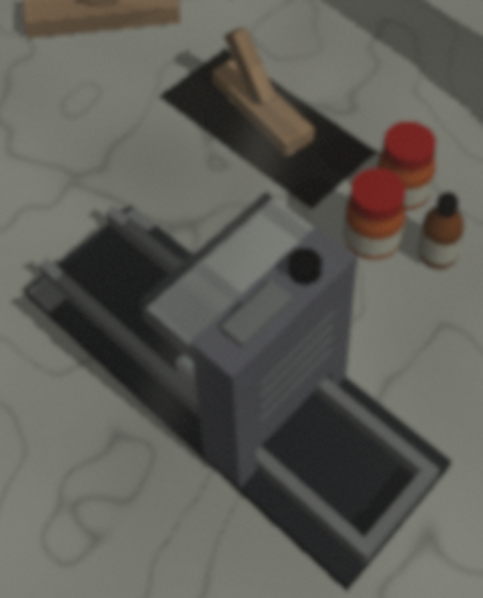

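Confirmed: the middle-sized stick is on the mat with its nose at the left (crop 180,185, so pixel 335,286) and its handle leaning right. The carrier is at about (277,168), partly under the shield. Now I'll measure.

```bash
python3 - <<'E'
from h import *
print([a for a in dir(bot) if a[0]!='_']); print(bot.tip_extent, [a for a in dir(monitor) if a[0]!='_'])
f=cam('top'); im=f['pixels'][:,:,::-1].copy()
hsv=cv2.cvtColor(im,cv2.COLOR_BGR2HSV)
m=cv2.inRange(hsv,(8,70,60),(25,255,255))
m[:,:300]=0
n,l,s,c=cv2.connectedComponentsWithStats(m)
for i in range(1,n):
    if s[i,4]>150:
        cnt=cv2.findContours((l==i).astype(np.uint8),0,1)[0][0]
        r=cv2.minAreaRect(cnt); b=cv2.boxPoints(r); print(s[i],r); print(plane(f,b,22).round(1).tolist())
# mat
m=cv2.inRange(im,(0,0,0),(60,60,60))[240:330,290:430]
m|=cv2.inRange(hsv,(8,70,60),(25,255,255))[240:330,290:430]
m=cv2.morphologyEx(m,cv2.MORPH_OPEN,np.ones((5,5)))
n,l,s,c=cv2.connectedComponentsWithStats(m); i=1+s[1:,4].argmax()
cnt=max(cv2.findContours((l==i).astype(np.uint8),0,1)[0],key=cv2.contourArea)
b=cv2.boxPoints(cv2.minAreaRect(cnt))+[290,240]; print('mat',b); M=plane(f,b,2);print(M.round(1).tolist(),M.mean(0))
# station click points crop B
q=lambda P:np.array(P)/3.6+[180,100]
print('fence up inner',plane(f,q([(665,200),(450,190)]),30).round(1).tolist())
print('fence lo inner',plane(f,q([(660,322),(420,312)]),30).round(1).tolist())
print('lip inner',plane(f,q([(57,178),(57,297)]),30).round(1).tolist())
print('lip outer',plane(f,q([(42,160),(35,312)]),30).round(1).tolist())
print('carrier rear top',plane(f,q([(418,198),(411,306)]),34).round(1).tolist())
print('shield edge',plane(f,q([(357,57),(343,314)]),185).round(1).tolist())
print('housing top rear',plane(f,q([(265,52),(248,304)]),190).round(1).tolist())
print('housing top front',plane(f,q([(185,50),(168,300)]),190).round(1).tolist())
print('bed rear end',plane(f,q([(718,145),(708,380)]),12).round(1).tolist())
E
```

```text
['MotionError', 'tip_extent']
17.0 ['get_state']
[ 446  253   74   80 2199] ((483.36297607421875, 293.00079345703125), (27.178512573242188, 86.42948913574219), 41.308616638183594)
[[381.4, -237.5, 22.0], [512.1, -355.8, 22.0], [475.6, -397.6, 22.0], [345.3, -278.7, 22.0]]
[ 333  278   67   33 1228] ((366.16070556640625, 293.7629699707031), (65.29711151123047, 18.83828353881836), 13.5704345703125)
[[423.7, -11.8, 22.0], [460.5, -20.5, 22.0], [430.0, -147.9, 22.0], [393.4, -139.0, 22.0]]
[437 351  17  44 539] ((444.96343994140625, 372.1707458496094), (43.17873001098633, 12.699625968933105), 83.6598129272461)
[[311.6, -220.4, 22.0], [314.3, -245.9, 22.0], [228.2, -255.7, 22.0], [225.6, -230.2, 22.0]]
mat [[304.21183014 309.42839813]
 [307.53726959 261.20946693]
 [414.5112381  268.58698273]
 [411.18579865 316.80591583]]
[[394.7, 45.5, 2.0], [493.2, 39.3, 2.0], [478.6, -179.5, 2.0], [380.3, -172.3, 2.0]] [436.68468157 -66.74656794   2.        ]
fence up inner [[707.1, -77.2, 30.0], [713.1, 44.7, 30.0]]
fence lo inner [[637.1, -74.1, 30.0], [642.8, 61.0, 30.0]]
lip inner [[722.0, 271.3, 30.0], [652.4, 269.0, 30.0]]
lip outer [[732.7, 280.5, 30.0], [643.8, 281.5, 30.0]]
carrier rear top [[707.5, 62.5, 34.0], [645.5, 65.8, 34.0]]
shield edge [[745.0, 82.7, 185.0], [613.8, 87.7, 185.0]]
housing top rear [[746.6, 128.6, 190.0], [618.0, 134.3, 190.0]]
housing top front [[748.2, 169.2, 190.0], [620.2, 174.4, 190.0]]
bed rear end [[743.9, -108.5, 12.0], [606.9, -101.9, 12.0]]
```

```bash
cat >> h.py <<'E'
from scipy.spatial.transform import Rotation as Ro
def Rt(yaw,lean=40):
    y,l=np.radians(yaw),np.radians(lean); d=np.array([np.cos(y),np.sin(y),0]); u=np.array([0,0,1.])
    x=np.cos(l)*d+np.sin(l)*u; z=np.sin(l)*d-np.cos(l)*u
    return np.c_[x,np.cross(z,x),z]
def cur():
    s=monitor.get_state(); return np.array(s['tcp_pos']),Ro.from_quat(s['ee_rot']).as_matrix(),s
def plan(p,R,n,p0=None,R0=None,show=True):
    if p0 is None: p0,R0,_=cur()
    rv=Ro.from_matrix(R0.T@R).as_rotvec(); st=Ro.from_rotvec(rv/n).as_matrix()
    A=sum(np.linalg.matrix_power(st,k) for k in range(n))
    s=np.linalg.solve(A,R0.T@(np.asarray(p)-p0))
    print(n,'rows shift m',(s/1000).round(4).tolist(),'|',np.linalg.norm(s).round(1),'turn',(rv/n).round(4).tolist(),'deg',np.degrees(np.linalg.norm(rv)/n).round(2))
    if show:
        q,Q=p0.copy(),R0.copy()
        for k in range(n):
            q=q+Q@s; Q=Q@st
            if k%4==3: print('   ',q.round(0).tolist(),end='')
        print()
YAW=76.6; D=np.array([np.cos(np.radians(YAW)),np.sin(np.radians(YAW)),0])
GRIP=np.array([427,-79.5,60])-25*D
SY=87.4; SD=np.array([np.cos(np.radians(SY)),np.sin(np.radians(SY)),0]); SO=np.array([676.3,11.5,0])
E
python3 - <<'E'
from h import *
R=Rt(YAW); z=R[:,2]; print(GRIP)
plan(GRIP-120*z,R,30)
plan(GRIP-120*z+[0,0,100],R,30)
E
```

```text
[ 421.20630241 -103.81939696   60.        ]
30 rows shift m [-0.0301, -0.0111, -0.0086] | 33.2 turn [-0.0173, 0.0187, 0.0475] deg 3.09
    [318.0, 603.0, 265.0]    [397.0, 497.0, 282.0]    [454.0, 377.0, 285.0]    [487.0, 250.0, 275.0]    [495.0, 119.0, 253.0]    [477.0, -8.0, 219.0]    [434.0, -125.0, 176.0]
30 rows shift m [-0.029, -0.0104, -0.0118] | 33.0 turn [-0.0173, 0.0187, 0.0475] deg 3.09
    [315.0, 606.0, 278.0]    [392.0, 503.0, 308.0]    [449.0, 386.0, 325.0]    [482.0, 258.0, 329.0]    [491.0, 127.0, 320.0]    [475.0, -2.0, 300.0]    [433.0, -123.0, 270.0]
```

```bash
python3 -m handwheel '[[0.05,[-0.029,-0.0104,-0.0118],[-0.0173,0.0187,0.0475]],[0.05,[-0.029,-0.0104,-0.0118],[-0.0173,0.0187,0.0475]],[0.05,[-0.029,-0.0104,-0.0118],[-0.0173,0.0187,0.0475]],[0.05,[-0.029,-0.0104,-0.0118],[-0.0173,0.0187,0.0475]],[0.05,[-0.029,-0.0104,-0.0118],[-0.0173,0.0187,0.0475]],[0.05,[-0.029,-0.0104,-0.0118],[-0.0173,0.0187,0.0475]],[0.05,[-0.029,-0.0104,-0.0118],[-0.0173,0.0187,0.0475]],[0.05,[-0.029,-0.0104,-0.0118],[-0.0173,0.0187,0.0475]],[0.05,[-0.029,-0.0104,-0.0118],[-0.0173,0.0187,0.0475]],[0.05,[-0.029,-0.0104,-0.0118],[-0.0173,0.0187,0.0475]]]'
python3 - <<'E'
from h import *
p,R,s=cur(); print(s['joints'].round(2).tolist(),p,s['time_s'])
T=Rt(YAW); plan(GRIP-120*T[:,2]+[0,0,100],T,20)
E
```

```text
time_s: 1.03
tcp_pos: [424.3, 445.0, 319.1]
ee_rot: [0.383, 0.915, 0.1, -0.078]
force: [-0.1, 0.1, 0.4]
grip_width: 50.1
[-0.8, 0.34, 0.01, 1.86, -0.31, 0.83, 0.19] [424.34747205 444.96469573 319.13744458] 1.0333
20 rows shift m [-0.0289, -0.0104, -0.0117] | 32.9 turn [-0.0172, 0.0187, 0.0474] deg 3.08
    [469.0, 322.0, 329.0]    [491.0, 192.0, 326.0]    [487.0, 62.0, 311.0]    [457.0, -64.0, 286.0]    [403.0, -179.0, 252.0]
```

```bash
python3 -m handwheel '[[0.05,[-0.029,-0.0104,-0.0118],[-0.0173,0.0187,0.0475]],[0.05,[-0.029,-0.0104,-0.0118],[-0.0173,0.0187,0.0475]],[0.05,[-0.029,-0.0104,-0.0118],[-0.0173,0.0187,0.0475]],[0.05,[-0.029,-0.0104,-0.0118],[-0.0173,0.0187,0.0475]],[0.05,[-0.029,-0.0104,-0.0118],[-0.0173,0.0187,0.0475]],[0.05,[-0.029,-0.0104,-0.0118],[-0.0173,0.0187,0.0475]],[0.05,[-0.029,-0.0104,-0.0118],[-0.0173,0.0187,0.0475]],[0.05,[-0.029,-0.0104,-0.0118],[-0.0173,0.0187,0.0475]],[0.05,[-0.029,-0.0104,-0.0118],[-0.0173,0.0187,0.0475]],[0.05,[-0.029,-0.0104,-0.0118],[-0.0173,0.0187,0.0475]]]'
python3 - <<'E'
from h import *
p,R,s=cur(); print(s['joints'].round(2).tolist(),p,s['time_s'])
T=Rt(YAW); plan(GRIP-120*T[:,2]+[0,0,100],T,10)
plan(GRIP-120*T[:,2]+[0,0,30],T,10)
E
```

```text
time_s: 1.87
tcp_pos: [492.5, 126.0, 320.8]
ee_rot: [0.581, 0.776, 0.191, -0.15]
force: [1.2, 1.0, -0.6]
grip_width: 50.0
[-0.17, 0.27, 0.14, 2.06, -0.68, 0.93, 0.69] [492.47478694 126.02878252 320.81111204] 1.8667
10 rows shift m [-0.0289, -0.0105, -0.0117] | 32.9 turn [-0.0171, 0.0186, 0.0474] deg 3.08
    [475.0, -3.0, 300.0]    [433.0, -123.0, 270.0]
10 rows shift m [-0.0328, -0.0111, -0.0059] | 35.1 turn [-0.0171, 0.0186, 0.0474] deg 3.08
    [476.0, -4.0, 272.0]    [434.0, -124.0, 214.0]
```

```bash
python3 -m handwheel '[[0.05,[-0.0289,-0.0105,-0.0117],[-0.0171,0.0186,0.0474]],[0.05,[-0.0289,-0.0105,-0.0117],[-0.0171,0.0186,0.0474]],[0.05,[-0.0289,-0.0105,-0.0117],[-0.0171,0.0186,0.0474]],[0.05,[-0.0289,-0.0105,-0.0117],[-0.0171,0.0186,0.0474]],[0.05,[-0.0289,-0.0105,-0.0117],[-0.0171,0.0186,0.0474]],[0.05,[-0.0289,-0.0105,-0.0117],[-0.0171,0.0186,0.0474]],[0.05,[-0.0289,-0.0105,-0.0117],[-0.0171,0.0186,0.0474]],[0.05,[-0.0289,-0.0105,-0.0117],[-0.0171,0.0186,0.0474]],[0.05,[-0.0289,-0.0105,-0.0117],[-0.0171,0.0186,0.0474]],[0.05,[-0.0289,-0.0105,-0.0117],[-0.0171,0.0186,0.0474]]]'
python3 - <<'E'
from h import *
p,R,s=cur(); print(s['joints'].round(2).tolist(),p,s['time_s'])
T=Rt(YAW); plan(GRIP-120*T[:,2]+[0,0,100],T,2)
plan(GRIP-120*T[:,2],T,6)
cam('wrist','w1');cam('top','t1');cam('scene','s1')
E
```

```text
time_s: 2.7
tcp_pos: [403.4, -179.3, 252.0]
ee_rot: [0.737, 0.583, 0.268, -0.212]
force: [-0.5, -0.7, 0.7]
grip_width: 50.2
[0.46, 0.46, 0.35, 2.14, -0.8, 1.17, 1.13] [ 403.3943535  -179.27370241  252.0371801 ] 2.7
2 rows shift m [0.0001, -0.0001, 0.0002] | 0.2 turn [-0.0001, 0.0006, 0.0003] deg 0.04

6 rows shift m [-0.0107, -0.0, 0.0128] | 16.7 turn [-0.0, 0.0002, 0.0001] deg 0.01
    [403.0, -179.0, 185.0]
```

View pics/w1.png

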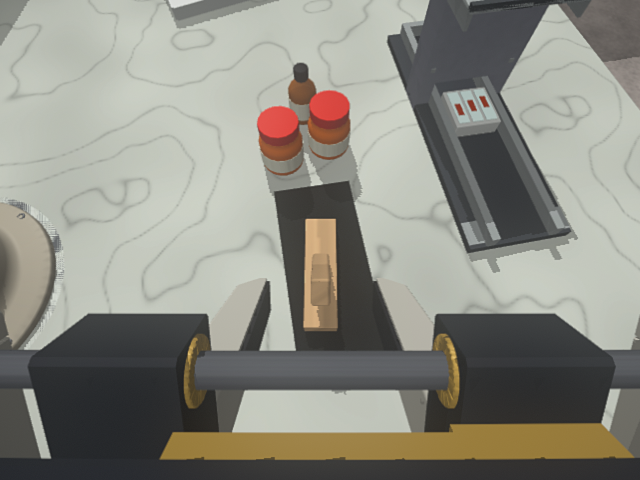

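View pics/s1.png

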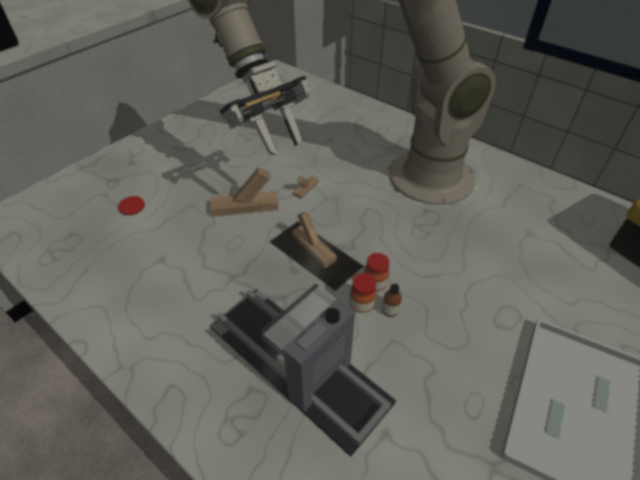

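The wrist view shows the middle stick centred at column 320 and aligned with the jaws (nose at row 220, handle at about (320,278)). Both jars, the vial, the carrier (470,108) and the station are visible. I'll move in along the handle.

```bash
python3 -m handwheel '[[0.05,[-0.0107,0,0.0128],[0,0,0]],[0.05,[-0.0107,0,0.0128],[0,0,0]],[0.05,[-0.0107,0,0.0128],[0,0,0]],[0.05,[-0.0107,0,0.0128],[0,0,0]],[0.05,[-0.0107,0,0.0128],[0,0,0]],[0.05,[-0.0107,0,0.0128],[0,0,0]],[0.05,[0,0,0.02],[0,0,0]],[0.05,[0,0,0.02],[0,0,0]],[0.05,[0,0,0],[0,0,0]]]'
python3 - <<'E'
from h import *
p,R,s=cur(); print(s['joints'].round(2).tolist(),p,s['time_s'])
T=Rt(YAW); plan(GRIP+2*T[:,2],T,6)
f=cam('wrist','w2')
u=np.array([0,0,1]); 
print('proj grip',proj(f,GRIP),'top end',proj(f,GRIP-32*T[:,2]),'nose',proj(f,GRIP+90*D-[0,0,48]),'corners',proj(f,[GRIP+90*D+q*np.cross([0,0,1],D)*18-[0,0,38] for q in (-1,1)]+[GRIP-40*D+q*np.cross([0,0,1],D)*18-[0,0,38] for q in (-1,1)]))
E
```

```text
time_s: 3.6
tcp_pos: [410.0, -149.1, 120.3]
ee_rot: [0.735, 0.585, 0.267, -0.214]
force: [-0.6, 0.4, 0.3]
grip_width: 50.1
[0.5, 0.67, 0.23, 2.25, -1.0, 0.94, 1.38] [ 410.02184927 -149.14874518  120.33887882] 3.6
6 rows shift m [-0.0005, 0.0001, 0.013] | 13.0 turn [-0.0011, -0.0002, 0.0007] deg 0.07
    [418.0, -118.0, 79.0]
proj grip [[320.75487272 261.6126438 ]] top end [[320.30543211 280.23960777]] nose [[321.81315897 184.08980004]] corners [[343.27126534 177.64959807]
 [300.35503018 177.41380199]
 [346.41531018 335.44395016]
 [294.48561989 335.03959587]]
```

View pics/w2.png

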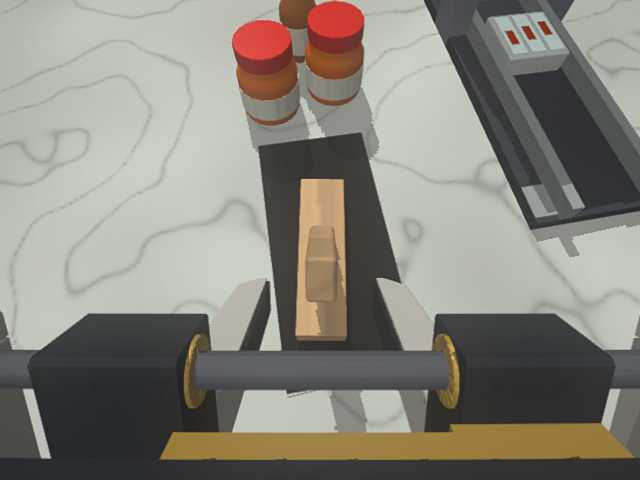

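Sole corners at (302,179), (344,180), (296,340) and (347,340) agree with the prediction to a few pixels. I'll close in on the handle.

```bash
python3 -m handwheel '[[0.05,[-0.0005,0,0.013],[-0.001,0,0.0007]],[0.05,[-0.0005,0,0.013],[-0.001,0,0.0007]],[0.05,[-0.0005,0,0.013],[-0.001,0,0.0007]],[0.05,[-0.0005,0,0.013],[-0.001,0,0.0007]],[0.05,[-0.0005,0,0.013],[-0.001,0,0.0007]],[0.05,[-0.0005,0,0.013],[-0.001,0,0.0007]],[0.05,[0,0,0],[0,0,0]]]'
python3 - <<'E'
from h import *
p,R,s=cur(); print(s['joints'].round(2).tolist(),p,s['time_s'])
T=Rt(YAW); plan(GRIP+2*T[:,2],T,1)
f=cam('wrist','w3')
E
```

```text
time_s: 4.23
tcp_pos: [421.4, -106.0, 59.8]
ee_rot: [0.738, 0.581, 0.269, -0.21]
force: [-0.8, -0.9, -0.4]
grip_width: 49.8
[0.74, 0.78, -0.25, 2.29, -1.04, 0.58, 1.32] [ 421.36237109 -106.00556274   59.77133245] 4.2333
1 rows shift m [0.0017, -0.0007, 0.0032] | 3.7 turn [0.0045, 0.0007, -0.0014] deg 0.27
```

View pics/w3.png

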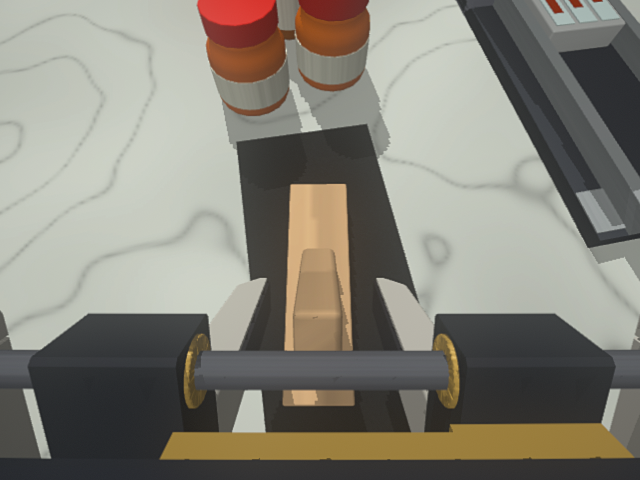

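```bash
python3 -m handwheel '[[0.05,[0.0017,-0.0007,0.0032],[0.0045,0,0]],[0.0,[0,0,0],[0,0,0]],[0.0,[0,0,0],[0,0,0]],[0.0,[0,0,0],[0,0,0]],[0.0,[0,0,0],[0,0,0]],[0.0,[0,0,0],[0,0,0]],[0.0,[0,0,0],[0,0,0]]]' 40
python3 - <<'E'
from h import *
p,R,s=cur(); print(s['joints'].round(3).tolist(),p,s['time_s'])
T=Rt(YAW); plan(GRIP+2*T[:,2],T,1)
f=cam('wrist','w4')
E
```

```text
time_s: 4.87
tcp_pos: [421.0, -103.0, 58.5]
ee_rot: [0.738, 0.582, 0.267, -0.212]
force: [0.1, 0.1, -0.6]
grip_width: 17.9
[0.738, 0.778, -0.25, 2.297, -1.037, 0.571, 1.319] [ 421.01450174 -102.99404157   58.45167965] 4.8667
1 rows shift m [0.0004, 0.0004, 0.0003] | 0.6 turn [-0.0003, 0.0021, -0.0018] deg 0.16
```

View pics/w4.png

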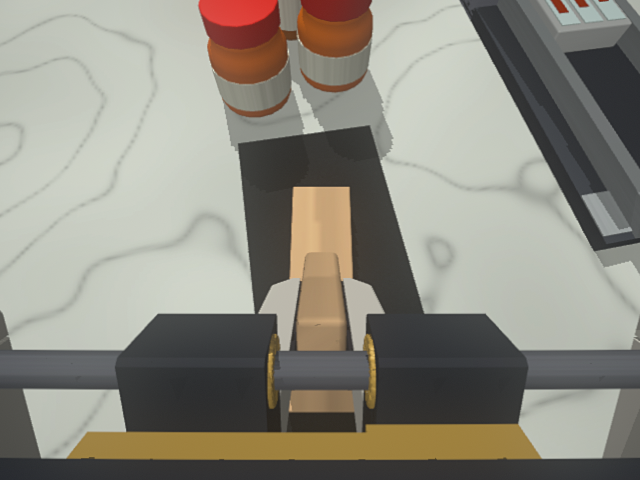

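Fingers have closed to 17.9 mm on the handle. The nose top edge is at (293,187) to (351,187). I'll measure where the nose sits in the tool frame, then lift.

```bash
python3 - <<'E'
from h import *
f=cam('wrist'); p,R,s=cur()
P=plane(f,[(293,186.5),(351,186.5)],22); print(P); print(((P-p)@R).round(1))
m=P.mean(0); print('nose pred top',GRIP+90*D-[0,0,38],'meas',m, 'tool frame nose top',(m-p)@R)
T=Rt(YAW); plan(p+[0,0,110],T,6)
T2=Rt(SY); g2=SO+SD*(-60)+[0,0,160]
plan(g2+2*T2[:,2],T2,12,p+[0,0,110],T)
E
```

```text
[[425.2300408  -13.5872703   22.        ]
 [460.79327605 -22.12045327  22.        ]]
[[ 44.1 -16.7  84.4]
 [ 44.1  19.9  84.3]]
nose pred top [442.06361373 -16.26956792  22.        ] meas [443.01165842 -17.85386179  22.        ] tool frame nose top [44.10015247  1.60895728 84.35684164]
6 rows shift m [0.0118, -0.0, -0.0141] | 18.3 turn [-0.0, 0.0003, -0.0003] deg 0.03
    [421.0, -103.0, 132.0]
12 rows shift m [0.0054, 0.0202, 0.0056] | 21.6 turn [0.0101, 0.0, -0.012] deg 0.9
    [506.0, -90.0, 165.0]    [591.0, -71.0, 162.0]    [674.0, -47.0, 158.0]
```

```bash
python3 -m handwheel '[[0.0,[0.0118,0,-0.014],[0,0,0]],[0.0,[0.0118,0,-0.014],[0,0,0]],[0.0,[0.0118,0,-0.014],[0,0,0]],[0.0,[0.0118,0,-0.014],[0,0,0]],[0.0,[0.0118,0,-0.014],[0,0,0]],[0.0,[0.0118,0,-0.014],[0,0,0]],[0.0,[0,0,0],[0,0,0]]]' 40
python3 - <<'E'
from h import *
p,R,s=cur(); print(s['joints'].round(3).tolist(),p,s['time_s'])
T2=Rt(SY); g2=SO+SD*(-60)+[0,0,160]
plan(g2+2*T2[:,2],T2,10)
cam('wrist','w5')
E
```

```text
time_s: 5.55
tcp_pos: [421.8, -102.8, 170.6]
ee_rot: [0.738, 0.582, 0.268, -0.21]
force: [0.3, 0.2, -1.7]
grip_width: 17.7
[0.675, 0.547, -0.155, 2.261, -0.88, 0.79, 1.074] [ 421.76441982 -102.76306389  170.61289891] 5.55
10 rows shift m [0.0063, 0.0241, 0.0069] | 25.9 turn [0.0123, 0.0003, -0.0144] deg 1.09
    [524.0, -86.0, 166.0]    [624.0, -62.0, 161.0]
```

View pics/w5.png

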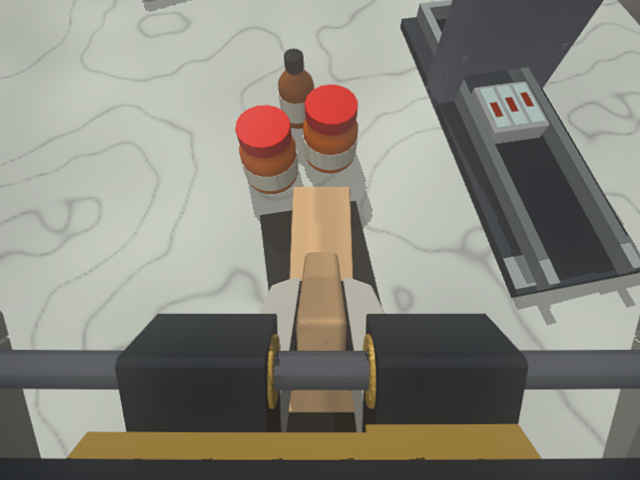

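The stick came up without shifting in the grip (nose edge still at row 187). I'll carry it over the infeed.

```bash
python3 -m handwheel '[[0.0,[0.0063,0.0241,0.0069],[0.0123,0.0003,-0.0144]],[0.0,[0.0063,0.0241,0.0069],[0.0123,0.0003,-0.0144]],[0.0,[0.0063,0.0241,0.0069],[0.0123,0.0003,-0.0144]],[0.0,[0.0063,0.0241,0.0069],[0.0123,0.0003,-0.0144]],[0.0,[0.0063,0.0241,0.0069],[0.0123,0.0003,-0.0144]],[0.0,[0.0063,0.0241,0.0069],[0.0123,0.0003,-0.0144]],[0.0,[0.0063,0.0241,0.0069],[0.0123,0.0003,-0.0144]],[0.0,[0.0063,0.0241,0.0069],[0.0123,0.0003,-0.0144]],[0.0,[0.0063,0.0241,0.0069],[0.0123,0.0003,-0.0144]],[0.0,[0.0063,0.0241,0.0069],[0.0123,0.0003,-0.0144]]]' 40
python3 -m handwheel '[[0.0,[0,0,0],[0,0,0]]]'
python3 - <<'E'
from h import *
p,R,s=cur(); print(s['joints'].round(3).tolist(),p,s['time_s'])
T2=Rt(SY); g2=SO+SD*(-60)+[0,0,75]
plan(g2+2*T2[:,2],T2,6)
cam('wrist','w6');cam('scene','s6')
E
```

```text
time_s: 6.43
tcp_pos: [673.7, -46.8, 153.3]
ee_rot: [0.68, 0.648, 0.246, -0.239]
force: [0.5, -0.3, -0.8]
grip_width: 17.7
time_s: 6.52
tcp_pos: [676.7, -43.7, 153.6]
ee_rot: [0.678, 0.65, 0.248, -0.239]
force: [0.4, 0.8, -0.7]
grip_width: 17.8
[0.362, 0.762, -0.133, 1.729, -0.737, 0.976, 0.74] [676.74762886 -43.71209795 153.56810196] 6.5167
6 rows shift m [-0.0091, -0.0005, 0.0098] | 13.4 turn [-0.0006, -0.0007, 0.0003] deg 0.05
    [675.0, -46.0, 100.0]
```

View pics/w6.png

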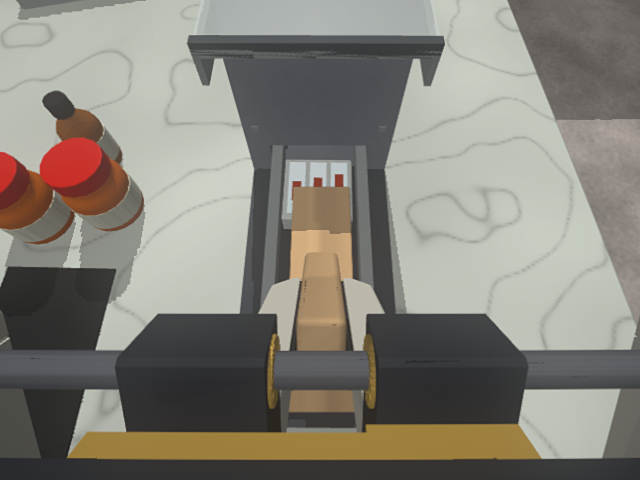

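View pics/s6.png

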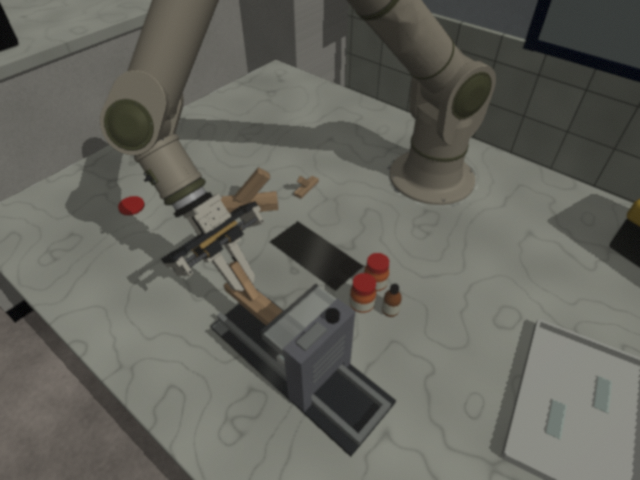

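Good alignment: the carrier (287–352, 160–225) is behind the stick's nose. I'll check the channel and slot positions from this closer view.

```bash
python3 - <<'E'
import cv2
a=cv2.imread('pics/w6.png')
cv2.imwrite('pics/w6c.png',cv2.resize(a[110:310,220:420],None,fx=3,fy=3,interpolation=cv2.INTER_CUBIC))
E
```

View pics/w6c.png

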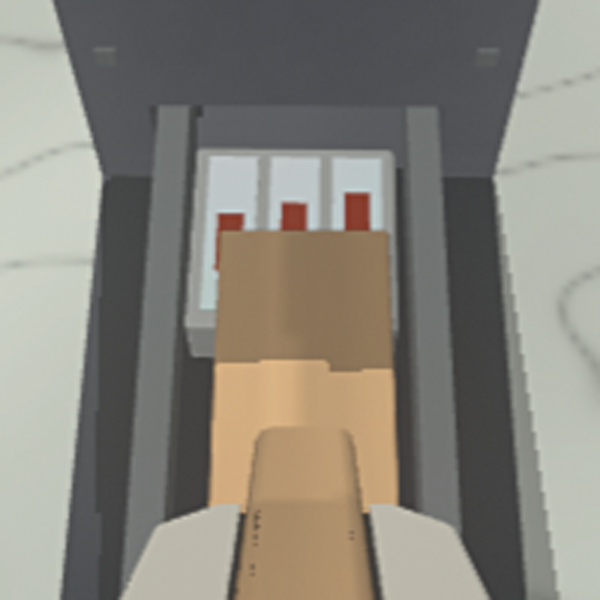

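```bash
python3 - <<'E'
from h import *
f=cam('wrist')
q=lambda P:np.array(P)/3.+[220,110]
S=np.c_[SD,np.cross([0,0,1],SD)]
def st(P,z): 
    w=plane(f,q(P),z); print(((w-SO)@S).round(1).tolist())
print('fence inner L');st([(187,200),(163,510)],30)
print('fence inner R');st([(409,150),(427,505)],30)
print('fence outer L,R');st([(155,150),(127,560)],30);st([(437,150),(462,525)],30)
print('housing base on bed');st([(105,177),(495,177)],12)
print('slot top edge z48');st([(200,105),(406,105)],48)
print('carrier far top');st([(205,150),(393,150)],34)
print('carrier rear top');st([(187,325),(396,330)],34)
print('carrier bottom rear L');st([(192,357)],12)
p,R,s=cur();n=p+R@[44.1,1.6,84.4]; print('nose top st',(n-SO)@S,n[2])
E
```

```text
fence inner L
[[96.9, 36.4], [-2.8, 38.3]]
fence inner R
[[115.5, -32.5], [-1.4, -32.9]]
fence outer L,R
[[115.6, 47.3], [-16.7, 47.1]]
[[115.4, -41.3], [-7.0, -42.0]]
housing base on bed
[[118.2, 66.3], [118.0, -62.4]]
slot top edge z48
[[118.7, 31.7], [118.5, -30.3]]
carrier far top
[[112.6, 31.1], [112.5, -27.1]]
carrier rear top
[[51.4, 33.9], [49.7, -26.0]]
carrier bottom rear L
[[52.0, 34.6]]
nose top st [29.43079578  0.20656071] 117.38877531888978
```

```bash
python3 - <<'E'
from h import *
T2=Rt(SY); g2=SO+SD*(-60)+np.cross([0,0,1],SD)*2+[0,0,73]
print(g2+2*T2[:,2]); plan(g2+2*T2[:,2],T2,7)
E
```

```text
[671.63859711 -47.0632564   71.46791111]
7 rows shift m [-0.0075, -0.0, 0.009] | 11.7 turn [-0.0006, -0.0003, -0.0006] deg 0.05
    [672.0, -47.0, 107.0]
```

```bash
python3 -m handwheel '[[0.0,[-0.0075,0,0.009],[-0.0006,0,-0.0006]],[0.0,[-0.0075,0,0.009],[-0.0006,0,-0.0006]],[0.0,[-0.0075,0,0.009],[-0.0006,0,-0.0006]],[0.0,[-0.0075,0,0.009],[-0.0006,0,-0.0006]],[0.0,[-0.0075,0,0.009],[-0.0006,0,-0.0006]],[0.0,[-0.0075,0,0.009],[-0.0006,0,-0.0006]],[0.0,[-0.0075,0,0.009],[-0.0006,0,-0.0006]],[0.0,[0,0,0],[0,0,0]],[0.0,[0,0,0],[0,0,0]]]' 40
python3 - <<'E'
from h import *
p,R,s=cur(); print(s['joints'].round(3).tolist(),p,s['time_s'],s['force'])
T2=Rt(SY); n=np.cross([0,0,1],SD)
plan(SO+SD*(-60)+n*2+[0,0,73]+2*T2[:,2],T2,1,show=0)
S=np.c_[SD,n]; print('nose',(p+R@[44.1,1.6,84.4]-SO)@S,(p+R@[44.1,1.6,84.4])[2])
f=cam('wrist','w7')
a=cv2.imread('pics/w7.png'); cv2.imwrite('pics/w7c.png',cv2.resize(a[110:310,220:420],None,fx=3,fy=3,interpolation=cv2.INTER_CUBIC))
E
```

```text
time_s: 7.42
tcp_pos: [672.6, -46.6, 72.4]
ee_rot: [0.679, 0.649, 0.248, -0.237]
force: [-0.0, 0.4, -1.3]
grip_width: 17.7
[0.384, 0.866, -0.159, 1.76, -0.772, 0.864, 0.839] [672.59098895 -46.56251404  72.39446949] 7.4167 [-0.0119552   0.38397771 -1.307499  ]
1 rows shift m [-0.001, -0.0009, 0.0004] | 1.4 turn [0.001, -0.0024, 0.0007] deg 0.15
nose [29.94826528 -0.58338213] 36.29754357782413
```

View pics/w7c.png

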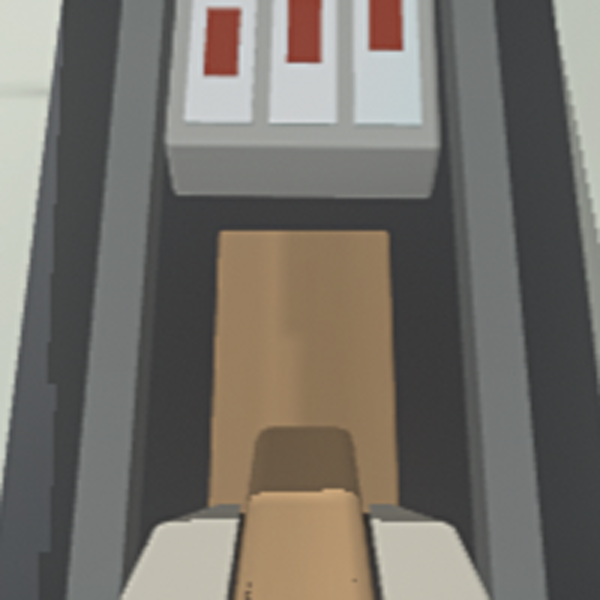

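The stick is centred behind the carrier: nose at 218–389 and carrier at 170–440 in the crop, with both fences clear. I'll start pushing slowly.

```bash
python3 -m handwheel '[[0.0,[-0.001,-0.0005,0.0012],[0,0,0]],[0.0,[0.0038,0,0.0032],[0,0,0]],[0.0,[0.0038,0,0.0032],[0,0,0]],[0.0,[0.0038,0,0.0032],[0,0,0]],[0.0,[0.0038,0,0.0032],[0,0,0]],[0.0,[0.0038,0,0.0032],[0,0,0]],[0.0,[0.0038,0,0.0032],[0,0,0]],[0.0,[0.0038,0,0.0032],[0,0,0]],[0.0,[0.0038,0,0.0032],[0,0,0]],[0.0,[0.0038,0,0.0032],[0,0,0]]]' 40
python3 - <<'E'
from h import *
p,R,s=cur(); print(s['joints'].round(3).tolist(),p,s['time_s'],s['force'])
T2=Rt(SY); n=np.cross([0,0,1],SD)
S=np.c_[SD,n]; N=p+R@[44.1,1.6,84.4]; print('nose',(N-SO)@S,N[2])
plan(SO+SD*(150-90)+n*2+[0,0,72]+2*T2[:,2],T2,14,show=0)
f=cam('wrist','w8')
E
```

```text
time_s: 8.3
tcp_pos: [674.6, -1.7, 71.8]
ee_rot: [0.679, 0.649, 0.249, -0.236]
force: [-0.3, -2.8, -0.0]
grip_width: 17.7
[0.338, 0.858, -0.184, 1.793, -0.809, 0.808, 0.826] [674.6399868   -1.74315521  71.81386648] 8.3 [-0.33271026 -2.81992956 -0.04425166]
nose [74.78011551 -0.67787718] 35.6370583308407
14 rows shift m [0.004, -0.0001, 0.0035] | 5.3 turn [0.0002, -0.0001, 0.0001] deg 0.01
```

View pics/w8.png

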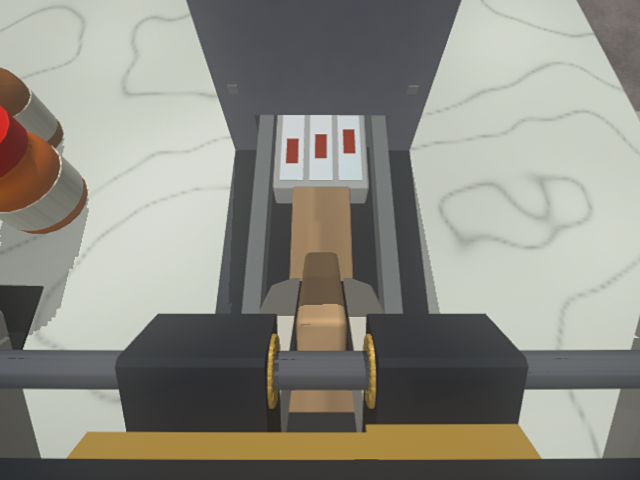

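The force of -2.8 N matches carrier friction, and the carrier's front has reached the slot mouth (row 115). I'll keep pushing.

```bash
python3 -m handwheel '[[0.0,[0.0038,0,0.0032],[0,0,0]],[0.0,[0.0038,0,0.0032],[0,0,0]],[0.0,[0.0038,0,0.0032],[0,0,0]],[0.0,[0.0038,0,0.0032],[0,0,0]],[0.0,[0.0038,0,0.0032],[0,0,0]],[0.0,[0.0038,0,0.0032],[0,0,0]],[0.0,[0.0038,0,0.0032],[0,0,0]],[0.0,[0.0038,0,0.0032],[0,0,0]],[0.0,[0.0038,0,0.0032],[0,0,0]],[0.0,[0.0038,0,0.0032],[0,0,0]]]' 40
python3 - <<'E'
from h import *
p,R,s=cur(); print(s['joints'].round(3).tolist(),p,s['time_s'],s['force'])
T2=Rt(SY); n=np.cross([0,0,1],SD)
S=np.c_[SD,n]; N=p+R@[44.1,1.6,84.4]; print('nose',(N-SO)@S,N[2])
plan(SO+SD*(164-90)+n*2+[0,0,72]+2*T2[:,2],T2,10,show=0)
f=cam('wrist','w9');cam('scene','s9')
E
```

```text
time_s: 9.18
tcp_pos: [676.8, 48.2, 71.8]
ee_rot: [0.679, 0.649, 0.249, -0.236]
force: [0.8, -1.0, -1.3]
grip_width: 17.8
[0.284, 0.852, -0.212, 1.819, -0.849, 0.751, 0.806] [676.79127793  48.17800056  71.76161484] 9.1833 [ 0.80720727 -1.04534494 -1.29650442]
nose [124.75844144  -0.52798638] 35.60989740887635
10 rows shift m [0.0029, -0.0001, 0.0026] | 3.9 turn [0.0002, -0.0002, 0.0002] deg 0.02
```

View pics/w9.png

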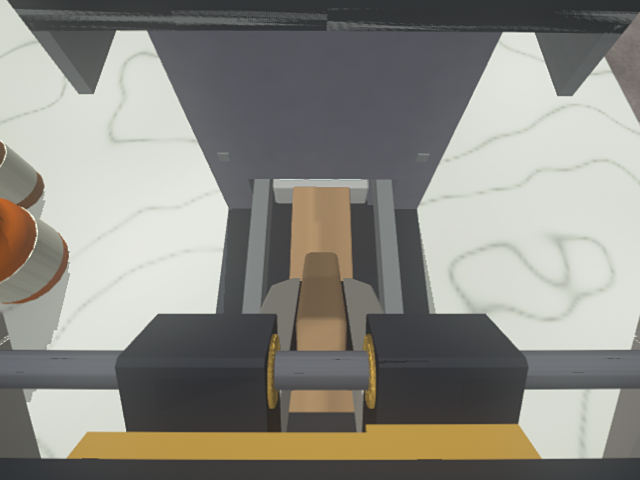

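View pics/s9.png

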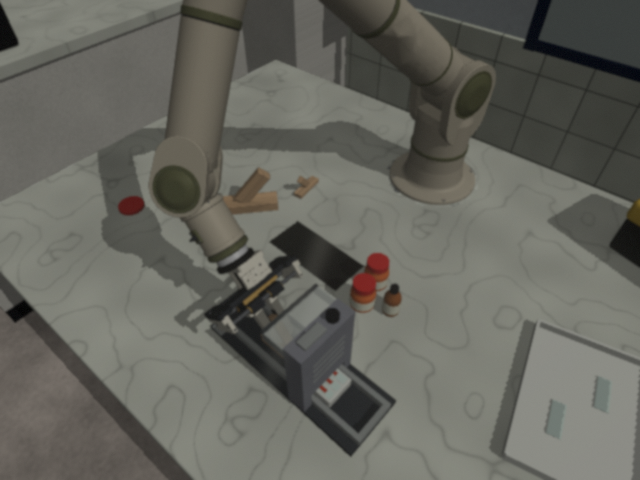

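The nose is at the slot mouth with the carrier just ahead of it (275–368, rows 180–203). In the scene view the carrier is starting to come out at (330,385). I'll continue more slowly.

```bash
python3 -m handwheel '[[0.0,[0.0031,0,0.0026],[0,0,0]],[0.0,[0.0031,0,0.0026],[0,0,0]],[0.0,[0.0031,0,0.0026],[0,0,0]],[0.0,[0.0031,0,0.0026],[0,0,0]],[0.0,[0.0031,0,0.0026],[0,0,0]],[0.0,[0.0031,0,0.0026],[0,0,0]],[0.0,[0.0031,0,0.0026],[0,0,0]],[0.0,[0.0031,0,0.0026],[0,0,0]]]' 40
python3 - <<'E'
from h import *
p,R,s=cur(); print(s['joints'].round(3).tolist(),p,s['time_s'],s['force'])
T2=Rt(SY); n=np.cross([0,0,1],SD)
S=np.c_[SD,n]; N=p+R@[44.1,1.6,84.4]; print('nose',(N-SO)@S,N[2])
plan(SO+SD*(164-90)+n*2+[0,0,72]+2*T2[:,2],T2,2,show=0)
f=cam('wrist','w10'); V=np.array(f['view']); c=-V[:3,:3].T@V[:3,3]; print('cam st',(c-SO)@S,c[2])
f=cam('scene','s10');g=cam('top','t10')
a=cv2.imread('pics/s10.png');b=cv2.imread('pics/t10.png')
cv2.imwrite('pics/c10.png',np.hstack([cv2.resize(a[340:460,270:410],(560,480),interpolation=cv2.INTER_CUBIC)]))
cv2.imwrite('pics/c10t.png',cv2.resize(b[100:220,170:330],None,fx=5,fy=5,interpolation=cv2.INTER_CUBIC))
E
```

```text
time_s: 9.95
tcp_pos: [678.2, 80.5, 71.7]
ee_rot: [0.679, 0.649, 0.249, -0.236]
force: [-0.3, -0.7, -1.8]
grip_width: 17.9
[0.248, 0.85, -0.229, 1.831, -0.874, 0.716, 0.792] [678.1770993   80.48128363  71.74013996] 9.95 [-0.3294191  -0.65158604 -1.81922744]
nose [157.09144259  -0.43242352] 35.588000138846986
2 rows shift m [0.002, -0.0004, 0.0025] | 3.2 turn [0.001, -0.0009, 0.0009] deg 0.09
cam st [30.16400929  0.5128365 ] 233.24944269270787
```

View pics/c10.png

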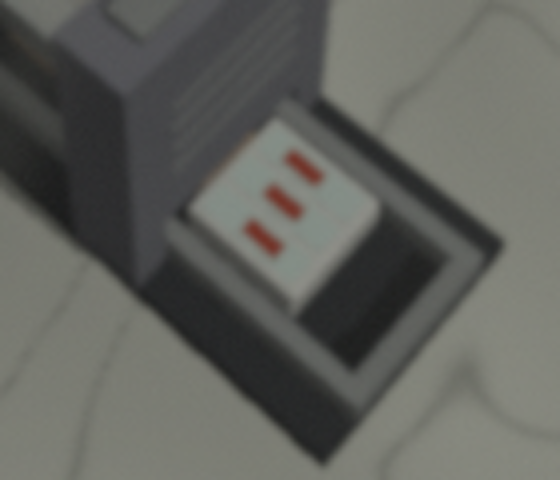

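View pics/c10t.png

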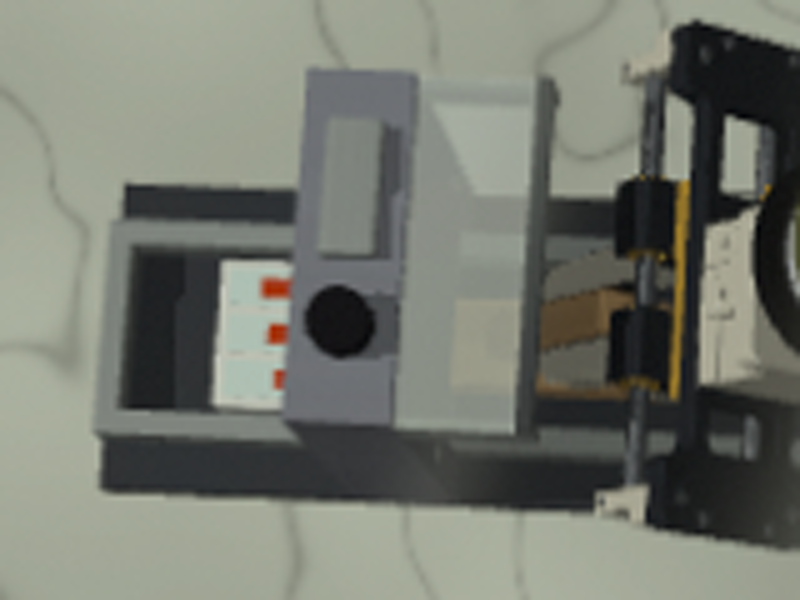

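View pics/w10.png

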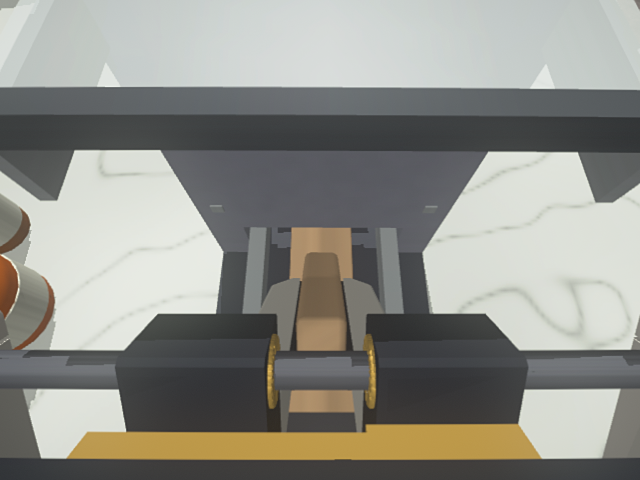

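The carrier is nearly out (front edge in the top crop at (222,262) to (213,408)). I'll measure it against the stop lip.

```bash
cat > m.py <<'E'
from h import *
S=np.c_[SD,np.cross([0,0,1],SD)]
E
python3 - <<'E'
from m import *
g=cam('top');f=cam('scene')
q=lambda P:np.array(P)/5.+[170,100]
r=lambda P:np.array(P)/4.+[270,340]
def st(c,P,z): print(((plane(c,P,z)-SO)@S).round(1).tolist())
print('top: carrier front',end='');st(g,q([(222,262),(213,408)]),34)
print('lip inner',end='');st(g,q([(130,245),(120,410)]),30)
print('lip outer',end='');st(g,q([(112,222),(98,430)]),30)
print('housing front top');st(g,q([(308,70),(284,425)]),190)
print('scene carrier front top',end='');st(f,r([(380,205),(297,303)]),34)
print('scene carrier rear top',end='');st(f,r([(275,122),(188,212)]),34)
print('scene lip outer',end='');st(f,r([(483,243),(357,402)]),30)
print('scene lip inner',end='');st(f,r([(443,252),(352,367)]),30)
print('scene housing front base',end='');st(f,r([(320,97),(137,283)]),12)
p,R,s=cur();print(s['force'],s['tcp_pos'],s['time_s'])
E
```

```text
top: carrier front[[221.1, -28.0], [220.3, 33.1]]
lip inner[[261.3, -34.8], [260.1, 34.7]]
lip outer[[269.7, -44.3], [268.7, 43.4]]
housing front top
[[160.4, -64.4], [159.7, 66.4]]
scene carrier front top[[224.0, 31.3], [225.3, -28.3]]
scene carrier rear top[[162.1, 30.2], [161.9, -29.7]]
scene lip outer[[268.5, 50.0], [270.6, -42.3]]
scene lip inner[[257.8, 34.6], [259.8, -32.3]]
scene housing front base[[162.7, 64.0], [160.6, -62.7]]
[ 0.55969701 -0.31882081 -1.35550118] [678.24758976  80.1319687   71.92407464] 10.2
```

```bash
python3 -m handwheel '[[0.0,[0.0018,0,0.0015],[0,0,0]],[0.0,[0.0018,0,0.0015],[0,0,0]],[0.0,[0.0018,0,0.0015],[0,0,0]],[0.0,[0,0,0],[0,0,0]],[0.0,[0,0,0],[0,0,0]]]' 40
python3 - <<'E'
from m import *
p,R,s=cur(); print(p,s['time_s'],s['force'])
N=p+R@[44.1,1.6,84.4]; print('nose',(N-SO)@S,N[2])
cam('top','t11');cam('scene','s11')
a=cv2.imread('pics/s11.png');b=cv2.imread('pics/t11.png')
cv2.imwrite('pics/c11.png',cv2.resize(a[340:460,270:410],(560,480),interpolation=cv2.INTER_CUBIC))
cv2.imwrite('pics/c11t.png',cv2.resize(b[100:220,170:330],None,fx=5,fy=5,interpolation=cv2.INTER_CUBIC))
E
```

```text
time_s: 10.62
tcp_pos: [678.4, 87.4, 71.9]
ee_rot: [0.679, 0.649, 0.249, -0.236]
force: [-0.9, -0.0, -1.7]
grip_width: 17.7
[678.44290962  87.43772515  71.93158151] 10.6167 [-0.91248034 -0.0214599  -1.6905506 ]
nose [164.06721938  -0.34923675] 35.8131125610814
```

View pics/c11.png

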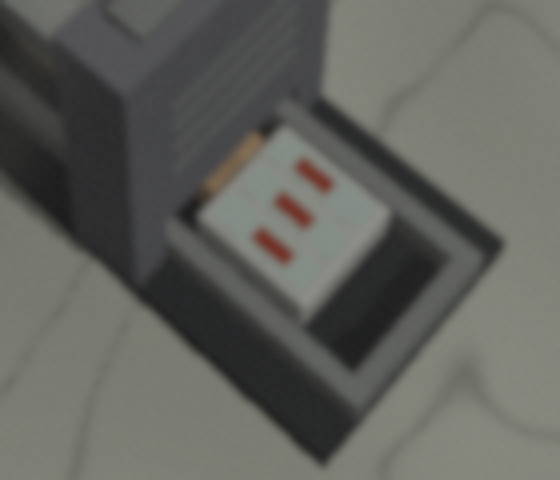

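View pics/c11t.png

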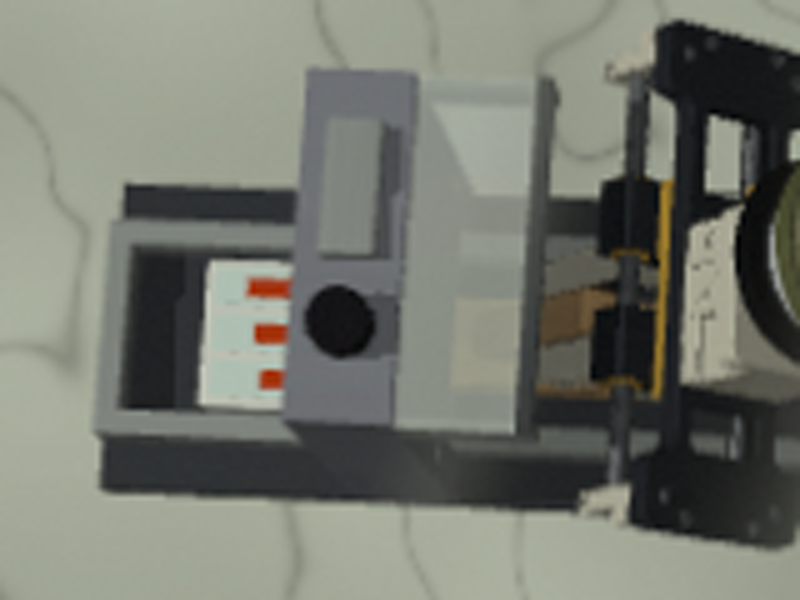

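```bash
python3 -m handwheel '[[0.0,[0.0015,0,0.0013],[0,0,0]],[0.0,[0,0,0],[0,0,0]],[0.0,[0,0,0],[0,0,0]],[0.0,[0,0,0],[0,0,0]]]' 40
python3 - <<'E'
from m import *
p,R,s=cur(); N=p+R@[44.1,1.6,84.4]; print('nose',(N-SO)@S,N[2],s['force'])
for n,c0,c1,z in (('top',(170,100),(330,220),34),('scene',(270,340),(410,460),34)):
    f=cam(n,n+'12'); im=f['pixels'][:,:,::-1].copy()
    h=cv2.cvtColor(im,cv2.COLOR_BGR2HSV); 
    r=cv2.inRange(h,(0,120,60),(9,255,255))|cv2.inRange(h,(170,120,60),(180,255,255))
    sub=np.zeros_like(r); sub[c0[1]:c1[1],c0[0]:c1[0]]=r[c0[1]:c1[1],c0[0]:c1[0]]
    k,l,s,c=cv2.connectedComponentsWithStats(sub); 
    print(n,[(s[i,4],((plane(f,[c[i]],35)-SO)@S).round(1).tolist()) for i in range(1,k) if s[i,4]>8])
    cv2.imwrite('pics/c12%s.png'%n,cv2.resize(im[c0[1]:c1[1],c0[0]:c1[0]],None,fx=4.5,fy=4.5,interpolation=cv2.INTER_CUBIC))
E
```

```text
time_s: 11.05
tcp_pos: [678.6, 89.1, 71.8]
ee_rot: [0.679, 0.649, 0.249, -0.236]
force: [0.3, 0.1, -0.9]
grip_width: 17.9
nose [165.72539942  -0.48399878] 35.68855813286272 [ 0.29341748  0.10064331 -0.8542874 ]
top [(np.int32(27), [[202.2, -18.7]]), (np.int32(26), [[200.4, 0.9]]), (np.int32(20), [[198.4, 19.6]])]
scene [(np.int32(18), [[193.5, 21.7]]), (np.int32(18), [[197.2, 2.8]]), (np.int32(21), [[201.3, -16.4]])]
```

View pics/c12scene.png

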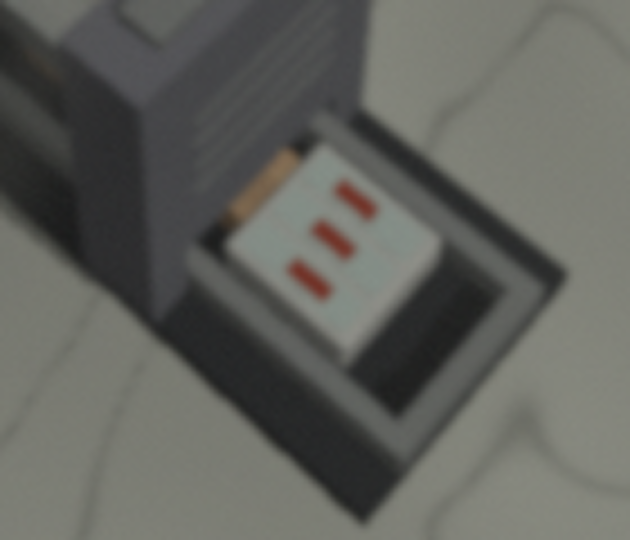

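View pics/c12top.png

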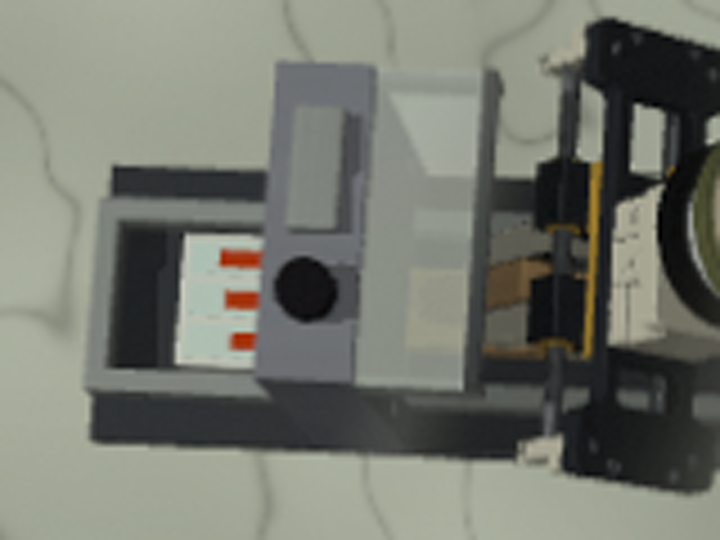

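The wood of the nose now shows past the housing at (265,185), with a gap around the carrier. Carrier mid is 195 to 202 mm by the two cameras and about 198 from the nose. I'll draw the stick straight back.

```bash
python3 -m handwheel '[[0.0,[-0.0038,0,-0.0032],[0,0,0]],[0.0,[-0.0077,0,-0.0064],[0,0,0]],[0.0,[-0.0153,0,-0.0129],[0,0,0]],[0.0,[-0.0153,0,-0.0129],[0,0,0]],[0.0,[-0.0153,0,-0.0129],[0,0,0]],[0.0,[-0.0153,0,-0.0129],[0,0,0]],[0.0,[-0.0153,0,-0.0129],[0,0,0]],[0.0,[-0.0153,0,-0.0129],[0,0,0]],[0.0,[-0.0077,0,-0.0064],[0,0,0]],[0.0,[0,0,0],[0,0,0]]]' 40
python3 - <<'E'
from m import *
p,R,s=cur(); N=p+R@[44.1,1.6,84.4]; print('nose',(N-SO)@S,N[2],s['force'],p)
T2=Rt(SY)
plan(p+[0,0,90],T2,5,show=0)
T=Rt(YAW); 
pp=np.array([421.0,-103,58.45+110]); plan(pp,T,12,p+[0,0,90],T2)
cam('scene','s13')
b=cv2.imread('pics/s13.png');cv2.imwrite('pics/c13.png',cv2.resize(b[200:460,200:410],None,fx=2.3,fy=2.3,interpolation=cv2.INTER_CUBIC))
E
```

```text
time_s: 11.98
tcp_pos: [672.2, -60.4, 71.2]
ee_rot: [0.68, 0.648, 0.249, -0.235]
force: [0.2, -0.4, -1.5]
grip_width: 17.8
nose [16.03758014 -1.20507746] 34.85952326309542 [ 0.19372215 -0.44511417 -1.46914961] [672.1597663  -60.35534334  71.20792703]
5 rows shift m [0.0116, 0.0, -0.0138] | 18.0 turn [0.001, 0.0001, -0.0003] deg 0.06
12 rows shift m [-0.0044, -0.0203, -0.0045] | 21.3 turn [-0.0101, -0.0, 0.012] deg 0.9
    [589.0, -80.0, 164.0]    [506.0, -94.0, 166.0]    [421.0, -103.0, 168.0]
```

View pics/c13.png

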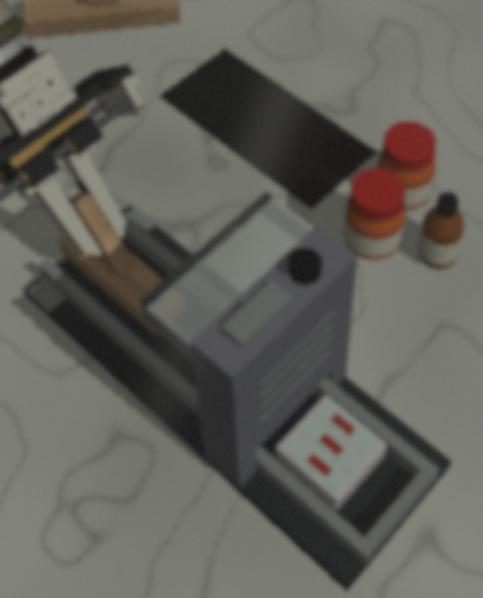

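The stick is out and the carrier sits beyond the housing at (330,447). Next: lift, then carry back over the mat.

```bash
python3 -m handwheel '[[0.0,[0.0116,0,-0.0138],[0,0,0]],[0.0,[0.0116,0,-0.0138],[0,0,0]],[0.0,[0.0116,0,-0.0138],[0,0,0]],[0.0,[0.0116,0,-0.0138],[0,0,0]],[0.0,[0.0116,0,-0.0138],[0,0,0]],[0.0,[0,0,0],[0,0,0]]]' 40
python3 -m handwheel '[[0.0,[-0.0044,-0.0203,-0.0045],[-0.0101,0,0.012]],[0.0,[-0.0044,-0.0203,-0.0045],[-0.0101,0,0.012]],[0.0,[-0.0044,-0.0203,-0.0045],[-0.0101,0,0.012]],[0.0,[-0.0044,-0.0203,-0.0045],[-0.0101,0,0.012]],[0.0,[-0.0044,-0.0203,-0.0045],[-0.0101,0,0.012]],[0.0,[-0.0044,-0.0203,-0.0045],[-0.0101,0,0.012]],[0.0,[-0.0044,-0.0203,-0.0045],[-0.0101,0,0.012]],[0.0,[-0.0044,-0.0203,-0.0045],[-0.0101,0,0.012]],[0.0,[-0.0044,-0.0203,-0.0045],[-0.0101,0,0.012]],[0.0,[-0.0044,-0.0203,-0.0045],[-0.0101,0,0.012]]]' 40
python3 -m handwheel '[[0.0,[-0.0044,-0.0203,-0.0045],[-0.0101,0,0.012]],[0.0,[-0.0044,-0.0203,-0.0045],[-0.0101,0,0.012]],[0.0,[0,0,0],[0,0,0]]]' 40
python3 - <<'E'
from m import *
p,R,s=cur(); T=Rt(YAW); print(s['joints'].round(2).tolist())
plan(np.array([421.5,-103,63]),T,7)
cam('wrist','w14')
E
```

```text
time_s: 12.53
tcp_pos: [673.5, -55.6, 167.5]
ee_rot: [0.678, 0.651, 0.25, -0.234]
force: [0.2, 0.6, -0.2]
grip_width: 17.8
time_s: 13.37
tcp_pos: [462.3, -94.7, 167.9]
ee_rot: [0.728, 0.594, 0.267, -0.215]
force: [0.4, -0.5, -1.0]
grip_width: 17.8
time_s: 13.62
tcp_pos: [416.9, -98.6, 168.9]
ee_rot: [0.738, 0.581, 0.269, -0.212]
force: [-0.5, -0.5, -2.2]
grip_width: 18.1
[0.68, 0.55, -0.16, 2.28, -0.89, 0.78, 1.09]
7 rows shift m [-0.0101, 0.0008, 0.0113] | 15.2 turn [0.0002, -0.0002, -0.0003] deg 0.02
    [420.0, -101.0, 108.0]
```

View pics/w14.png

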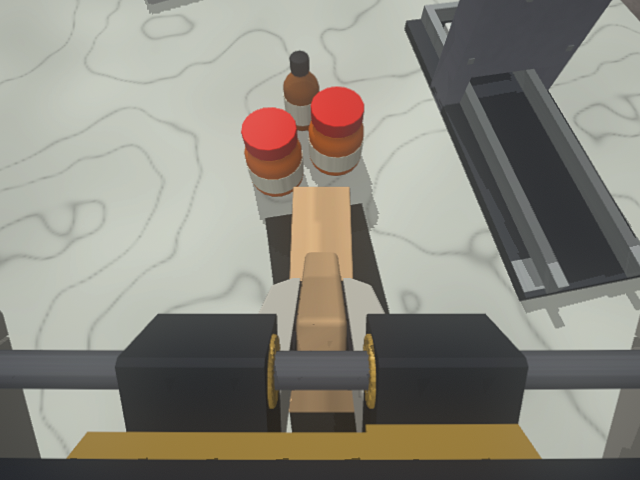

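The stick is back over the mat, still square in the grip (nose row 187), with both jars and the vial standing. I'll lower it.

```bash
python3 -m handwheel '[[0.0,[-0.0101,0.0008,0.0113],[0,0,0]],[0.0,[-0.0101,0.0008,0.0113],[0,0,0]],[0.0,[-0.0101,0.0008,0.0113],[0,0,0]],[0.0,[-0.0101,0.0008,0.0113],[0,0,0]],[0.0,[-0.0101,0.0008,0.0113],[0,0,0]],[0.0,[-0.0101,0.0008,0.0113],[0,0,0]],[0.0,[-0.0101,0.0008,0.0113],[0,0,0]],[0.0,[0,0,0],[0,0,0]],[0.0,[0,0,0],[0,0,0]]]' 40
python3 - <<'E'
from m import *
p,R,s=cur(); T=Rt(YAW); print(s['joints'].round(2).tolist(),s['force'])
plan(np.array([p[0],p[1],59.2]),T,2)
E
```

```text
time_s: 14.42
tcp_pos: [426.5, -102.6, 62.4]
ee_rot: [0.737, 0.582, 0.27, -0.212]
force: [0.4, 0.9, -1.4]
grip_width: 18.0
[0.76, 0.78, -0.29, 2.29, -1.0, 0.56, 1.27] [ 0.40939021  0.94778624 -1.43956865]
2 rows shift m [-0.001, -0.0, 0.0012] | 1.6 turn [0.0008, -0.0017, 0.0008] deg 0.12
```

```bash
python3 -m handwheel '[[0.0,[-0.001,0,0.0012],[0.0008,-0.0017,0.0008]],[0.0,[-0.001,0,0.0012],[0,0,0]],[0.0,[0,0,0],[0,0,0]],[0.0,[0,0,0],[0,0,0]]]' 40
python3 - <<'E'
from m import *
p,R,s=cur(); T=Rt(YAW); print(p,s['force'])
E
```

```text
time_s: 14.75
tcp_pos: [426.0, -102.8, 59.9]
ee_rot: [0.737, 0.583, 0.269, -0.211]
force: [0.7, -0.5, -0.5]
grip_width: 17.9
[ 426.04328159 -102.79777179   59.89959151] [ 0.70231742 -0.54135246 -0.45844085]
```

```bash
python3 -m handwheel '[[0.0,[-0.0006,0,0.0008],[0,0,0]],[0.0,[0,0,0],[0,0,0]],[0.0,[-0.0003,0,0.0004],[0,0,0]],[0.0,[0,0,0],[0,0,0]],[0.0,[0,0,0],[0,0,0]]]' 40
python3 - <<'E'
from m import *
p,R,s=cur(); T=Rt(YAW); print(p,s['force'],s['ft_torque'])
E
```

```text
time_s: 15.17
tcp_pos: [425.9, -102.8, 58.5]
ee_rot: [0.737, 0.583, 0.269, -0.212]
force: [-1.4, -2.5, 7.5]
grip_width: 18.1
[ 425.92756612 -102.7556198    58.45615396] [-1.44355861 -2.54335674  7.49861909] [-0.52237593  0.40051586  0.12504973]
```

The sole is down (7.5 N of contact at the same height as at pickup). I'll open and back out along the handle.

```bash
python3 -m handwheel '[[0.024,[0,0,0],[0,0,0]],[0.05,[0,0,0],[0,0,0]],[0.05,[0,0,0],[0,0,0]],[0.05,[0,0,0],[0,0,0]],[0.05,[0,0,-0.008],[0,0,0]],[0.05,[0,0,-0.015],[0,0,0]],[0.05,[0,0,-0.02],[0,0,0]],[0.05,[0,0,-0.02],[0,0,0]],[0.05,[0,0,-0.025],[0,0,0]],[0.05,[0,0,-0.025],[0,0,0]]]'
python3 -m handwheel '[[0.05,[0.015,0,-0.025],[0,0,0]],[0.05,[0.015,0,-0.025],[0,0,0]],[0.05,[0.015,0,-0.025],[0,0,0]],[0.05,[0.01,0,-0.01],[0,0,0]],[0.05,[0,0,0],[0,0,0]]]'
python3 - <<'E'
from m import *
for n in('wrist','scene','top'): cam(n,n+'15')
E
```

```text
time_s: 16.0
tcp_pos: [408.1, -174.1, 145.6]
ee_rot: [0.737, 0.583, 0.269, -0.212]
force: [0.3, 0.2, 0.6]
grip_width: 49.9
time_s: 16.42
tcp_pos: [406.1, -186.4, 247.9]
ee_rot: [0.737, 0.583, 0.269, -0.209]
force: [-0.1, -0.4, -0.2]
grip_width: 50.2
```

View pics/wrist15.png

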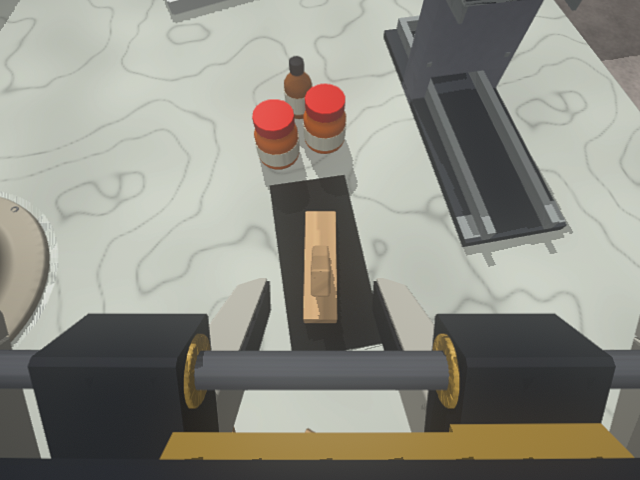

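View pics/scene15.png

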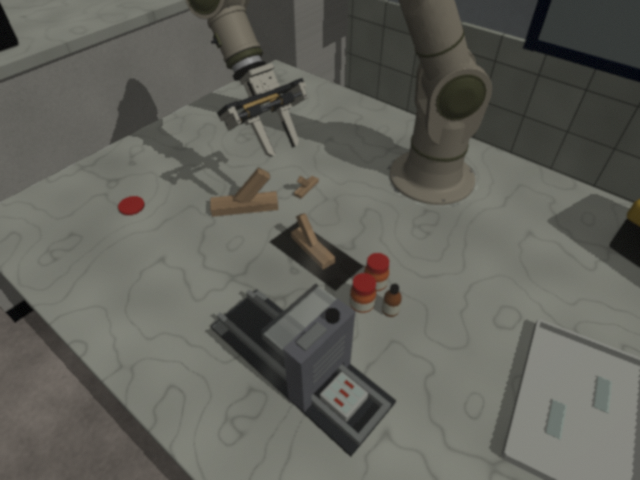

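View pics/top15.png

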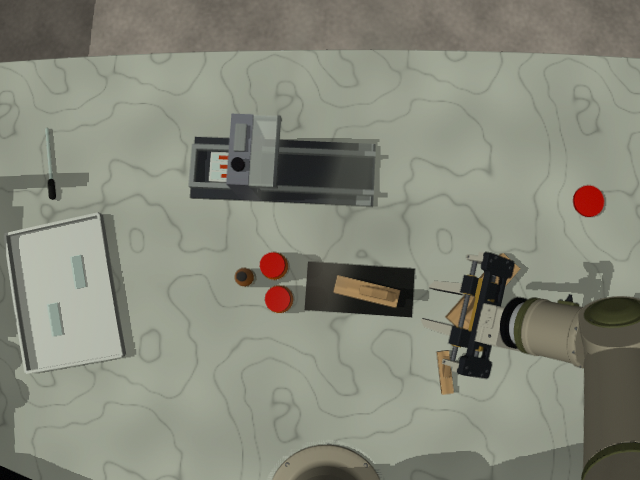

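The stick stands on the mat at (366,291). The jars at (273,265) and (279,299) and the vial at (244,276) haven't moved, and the carrier is beyond the housing. One last numeric check before handing in.

```bash
python3 - <<'E'
from m import *
f=cam('scene'); im=f['pixels'][:,:,::-1].copy(); sub=im[340:460,270:410]
g=cv2.cvtColor(sub,cv2.COLOR_BGR2GRAY); h=cv2.cvtColor(sub,cv2.COLOR_BGR2HSV)
m=((g>95)|(cv2.inRange(h,(0,90,50),(10,255,255))>0)).astype(np.uint8); m[:, :30]=0
n,l,s,c=cv2.connectedComponentsWithStats(m); i=l[400-340-5,345-270]; print(s[i] if i else None)
cnt=cv2.findContours((l==i).astype(np.uint8),0,1)[0][0]; b=cv2.boxPoints(cv2.minAreaRect(cnt))+[270,340]; print(b.round().tolist())
P=(plane(f,b,34)-SO)@S; print(P.round(1).tolist(),P.mean(0))
t=cam('top'); a=t['pixels'][:,:,::-1]; o=cv2.imread('pics/top0.png')
print('bystander diff max',cv2.absdiff(a[245:325,225:300],o[245:325,225:300]).max())
im2=a.copy();hsv=cv2.cvtColor(im2,cv2.COLOR_BGR2HSV);mm=cv2.inRange(hsv,(8,70,60),(25,255,255));mm[:,:300]=0;mm[:,415:]=0;mm[:250]=0;mm[330:]=0
P=plane(t,cv2.boxPoints(cv2.minAreaRect(max(cv2.findContours(mm,0,1)[0],key=cv2.contourArea))),22);print('stick',P.mean(0))
w=plane(t,np.array([(187,233),(178,362)])/4.5+[170,100],34);print('front top',(w-SO)@S)
E
```

```text
[  51   32   47   47 1185]
[[320.0, 394.0], [342.0, 369.0], [370.0, 394.0], [347.0, 419.0]]
[[167.3, -28.3], [165.5, 36.5], [233.2, 32.9], [232.4, -29.3]] [199.59411862   2.93169259]
bystander diff max 8
stick [432.2936574  -79.89596251  22.        ]
front top [[227.14518877 -29.07019045]
 [226.8253487   30.94859052]]
```

Carrier mid measures about 199.6 mm (scene) and about 195 mm (top). The stick's sole centre is about 14 mm from the mat's centre, and the jars and vial are unchanged. Handing in.

```bash
python3 -c "
from rig import order
print(order.hand_in())"
```

```text
the job is handed in; nothing more can be done
None
```

I took the middle-sized push stick from its mat and pushed the carrier through the slot with the hand leaning 40 degrees. I then drew the stick back out and stood it on its mat again. The job was handed in at about 16.5 s of the 48 s; it reports no verdict.

- **Carrier:** it lies flat and square beyond the housing, about 2 mm off the centre line. Its centre along the station's x came out at 199.6 mm (scene camera), about 195 mm (top camera) and about 198 mm (from the stick's nose). The two cameras differ by roughly 5 mm, but all three are inside 192 to 235 mm.
- **Stick:** it stands on its sole, released, with the sole centre about 14 mm from the mat's centre. The hand was at the same height at release as at pickup.
- **Jars and vial:** they look the same as in the first top picture.
- **Contact:** the force readings I took during the push stayed under 3 N, as expected from carrier friction. I saw no sign of the hand or arm touching the carrier or the station, and no check failed.

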